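# Seat the glue pot in its tapered well

### The job

Clear the white carton off the round well of the plywood bench caddy by putting it flat into the cork-floored bay beside the well. Then slide the glue pot along the deck, without lifting it or laying it over, until its tapered foot drops into the well and it sits level and fully home there. Leave the mug, the tape roll and the tape measure where they are.

Things in the scene. Friction and masses are not known exactly. Their poses are not given: they have to be found in the camera images.
- caddy: Fixed plywood bench caddy, 180 (x) x 355 (y) mm, with an aluminium rail along each long side. Origin: on the table, directly under the centre of the well. Its y axis runs along the deck from the bay (at -y, robot's right) past the well (y = 0) to the open end of the deck (y = +220 mm). The deck is flat, 30 mm above the origin. The rails stand at x = -88 and +88 mm (inner faces at -85 and +85) and rise 12 mm above the deck. There is no wall at the open end.
- well (a point): Centre of the mouth of the round tapered well, at deck level; axes as the caddy's. Black plastic funnel, mouth 86 mm across at the deck, narrowing downward at the same slope as the pot's foot, 12 mm deep to its flat floor (72 mm across), on which the pot then stands. Smooth, slippery plastic, like the pot. A pot pushed over it first dips its leading edge, then slides in and centres itself; should it stay a little askew, a light press on the high side of its lid settles it.
- bay (a point): Centre of the cork floor of the carton's bay; axes as the caddy's. The floor is 8 mm below the deck, 170 mm along x (rail to rail) and 68 mm along y (from y = -58 to -126 mm in the caddy's frame); on the far side (-y) stands a plywood end wall that rises 16 mm above the deck; on the side of the well the deck's edge is an 8 mm step down into the bay.
- glue_pot: Round closed glue pot, white with a green band and a ribbed black lid (fixed on), 58 mm high, 0.35 kg. Origin: centre of its underside, z up along its axis; its yaw means nothing. Foot 71 mm across at the bottom, widening over the lowest 15 mm to the straight body and lid, 88 mm across (too wide for most grippers). It starts upright on the deck between the well and the open end. When fully home its underside lies about 12 mm below the deck and its lid 46 mm above it.
- carton: Flat white phone carton, 138 mm (its x) x 54 mm (its y) x 15 mm high, 0.09 kg, closed. Origin: centre of its underside. It starts flat on the deck across the well, its long side roughly along the caddy's x, and fits the bay in that direction.
- mug: Spotted white mug, 82 mm across, 91 mm high, on the table; origin at the centre of its underside. Bystander.
- tape_roll: Roll of brown packing tape lying flat on the table, 100 mm across, 48 mm high; origin at the centre of its underside. Bystander.
- tape_measure: Orange tape measure on the table, 37x73x56 mm; origin at the centre of its underside. Bystander.

How it is judged:
On the way, in this order (a step that is already met when the one before it is completed fails the run):
1. the carton lies flat in the bay (y of carton in the frame of bay between -0.012 and 0.012 m and z of carton in the frame of bay below 0.003 m and angle between carton's own z axis and vertical below 0.05 rad), for 0.2 s.
2. the glue pot is fully home in the well (horizontal distance between glue_pot and well below 0.004 m and z of glue_pot in the frame of well below -0.01 m and angle between glue_pot's own z axis and vertical below 0.05 rad), for 0.2 s.
At the end, for the whole second after the job is handed in: The glue pot stands at rest in the well: centred within 4 mm, upright within 0.05 rad, its underside at least 10 mm below the deck. The carton lies at rest, flat (within 0.05 rad) on the bay floor (within 3 mm), its centre within 12 mm of the bay's middle across the bay (all of step 1 and all of step 2 and linear speed of each of glue_pot, carton below 0.01 m/s); the robot touches nothing.
It fails at once if the glue pot is lifted (its underside more than 15 mm above the deck) (z of glue_pot in the frame of well above 0.015 m).
It fails at once if the glue pot is laid over (tilted more than 0.6 rad) (angle between glue_pot's own z axis and vertical above 0.6 rad).
It fails at once if a bystander is moved by more than 30 mm (distance of any of mug, tape_roll, tape_measure from where it was at the start of the episode above 0.03 m).
It also fails if it takes over 56 s, if anything falls off the work surface, if the arm or the gripper's body presses on something with over 40 N, if the wrist force passes 120 N, or if a joint passes its speed limit or range.

### The arm

A 6-joint arm with a two-finger parallel gripper is mounted at the origin on a cart in front of the work surface, level with it; the furniture and walls round the work are solid. World frame = base frame: x ahead of the robot, y to its left, z up, the work surface at z = 0. Lengths are in m, angles in rad, forces in N, time in s.
With the tool pointing down it reaches from about 0.375 to 0.9 m from the base axis. Payload 3.1 kg.
Tool frame: the origin (TCP) lies on the centre line of the jaws, within the pads' length; the fingertips stand 8 mm ahead of it and the grasp point (between the pads) lies 11 mm behind it; z points along the fingers, y is the line along which they close (so a half turn about z gives the same grasp; the last joint's range is limited). The gripper opens to 87 mm and grips with 3 to 60 N. Pads are 19 mm wide; open, the fingers measure 117 mm over their backs; the gripper's body (75 mm by 190 mm) begins 51 mm behind the grasp point.
Start: joints at [-1.331, 0.527, 1.433, -0, 1.181, -0.178], TCP at [0.254, -0.571, 0.197] pointing down, gripper open.
Joint ranges: [-3.08, 3.08], [-0.75, 2.2], [0.22, 2.44], [-1.43, 4.57], [0, 2.65], [-2.85, 2.85]. Speed limits (rad/s): [2.79, 2.79, 3.14, 3.14, 3.14, 3.14].

### API

Orientations are given as a unit quaternion [x, y, z, w].
In Python, from rig import robot gives the robot as it stands. The module is installed in compiled form; this text tells all that it offers.
- The arm moves only by the tool send_rows, never from a script. Its argument "increments" is one flat list of numbers, 7 for each row, row after row: the turn, a rotation vector about the world's x, y, z in rad, then the shift along the world's x, y, z in cm, then the opening, from 0 (shut) to 1 (fully open). A call has 1 to 20 rows; each row shifts and turns the commanded pose from where the row before left it; what a row does not reach is not made up. A row lasts 1/12 s, in which the tool goes at most 41.7 mm and 7.16 degrees, less where a joint would pass 70% of its speed; a pose out of reach is approached as far as the arm can. A call is refused whole if a number of a shift passes 4.17 or a number of a turn 0.125, either way. A call with a gripper value outside its range is refused whole. The fingers move at their own pace and stop on an object; "newtons" is the grip in N (left out, the last holds). Time passes only in rows, so rows that do not move let the fingers close. It gives the time, the measured TCP pose, the force, the opening and the grip force at its end, in the units of the state.
- robot.get_obs(): the state, without advancing time (a new reading comes with each control period).
- robot.camera(name): name is "scene" or "top"; returns a dict with "image" (420x560x3 uint8, red, green, blue), "range_z" (420x560 float32, m along the optical axis (not along the pixel's ray), 0 where there is no reading), "fx", "fy", "cx", "cy" (pixels), "R" (3x3) and "t" (3): a world point X has camera coordinates R X + t. Camera axes: x right, y down, z forward; pixel columns grow to the right and rows downward; lengths in m; the calibration is good to about 2 mm. A picture is of the moment at which its call begins.
- robot.hand_in(): hands the job in; it is judged then, once.
The state is a dict: "time": time; "q": joint angles; "joint_velocities": joint speeds; "joint_torque": joint torques, N m; "position": TCP position; "tool_rot": TCP orientation; "ft_force": force on the tool from outside, world axes, zero at the start; "moment": the same for the moment, N m; "grip_width": finger opening in m; "grip_force": force on a finger pad.
Only numpy, scipy, OpenCV 4.12 (cv2) and the standard library are available. Lean on these libraries where they do the work, as an engineer would, in place of code of your own. Each camera call takes 0.05 s, during which the arm holds its last target. There are 200 camera calls.

## Working session

There is one attempt and no reset: what is moved stays moved. The work goes in short steps, Python scripts to look and compute and a tool call to move; the robot and the scene stay as the last step left them, time stands still between calls to the robot, and variables do not carry over. Pictures are saved under pics/ and viewed, at most 10 in all, crops included, and the job is handed in when it is done.

Besides the shell and the picture viewer there is one more tool, called as name(argument=value, ...), one argument or row to a line, values as JSON. send_rows: Moves the arm, as the interface text tells. Its arguments: {"type":"object","properties":{"increments":{"type":"array"},"newtons":{"type":"number"}},"required":["increments"]}

```bash
mkdir -p pics; cat > h.py <<'E'
import numpy as np, cv2
from rig import robot
def cam(n,save=None):
    c=robot.camera(n)
    if save: cv2.imwrite('pics/'+save,c['image'][:,:,::-1])
    return c
def pts(c):
    z=c['range_z']; v,u=np.mgrid[:z.shape[0],:z.shape[1]]
    P=np.stack([(u-c['cx'])/c['fx']*z,(v-c['cy'])/c['fy']*z,z],-1)
    return (P-c['t'])@c['R']
def ray(c,u,v,h):
    R,t=np.array(c['R']),np.array(c['t'])
    o=-R.T@t; d=R.T@np.array([(u-c['cx'])/c['fx'],(v-c['cy'])/c['fy'],1])
    return o+d*(h-o[2])/d[2]
E
python3 - <<'E'
from h import *
for n in('scene','top'):
    c=cam(n,n+'1.png'); print(n,-np.array(c['R']).T@c['t'],c['R'][2],c['fx'])
o=robot.get_obs(); print(o['time'],o['position'],o['tool_rot'],o['ft_force'])
E
```

```text
scene [-0.19685261  0.54892692  0.9817145 ] [ 0.54383387 -0.4113552  -0.73145856] 386.2010357598978
top [0.38137135 0.02939233 1.54127166] [ 0.08997194  0.00405016 -0.99593607] 420.48969950028714
0.1 [ 0.253994   -0.57026856  0.19636712] [ 9.78158352e-01  2.07858722e-01 -3.79455833e-05 -9.94029525e-04] [ 1.09097013 -0.54090781 -0.05124178]
```

View pics/top1.png

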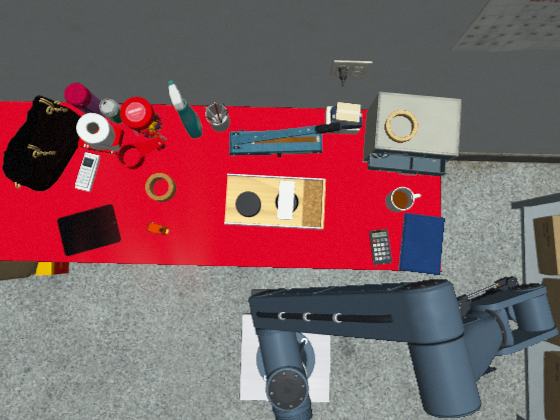

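View pics/scene1.png

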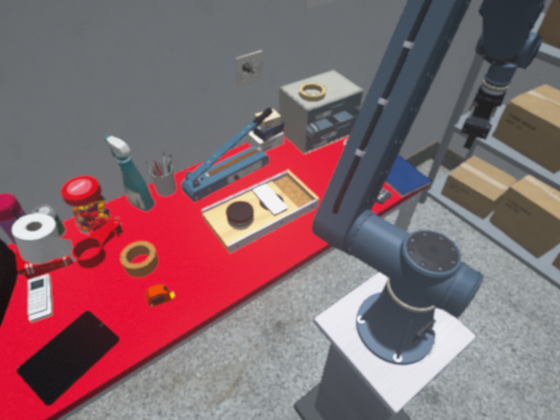

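The top view shows the caddy at columns 225–325 and rows 174–228, the pot lid at (248,203), the carton at (286,199) and the cork bay at (313,203). Next I measure them.

```bash
python3 - <<'E'
from h import *
c=cam('top'); im=c['image']; P=pts(c)
cv2.imwrite('pics/crop.png',cv2.resize(im[160:240,215:335],None,fx=6,fy=6,interpolation=cv2.INTER_CUBIC)[:,:,::-1])
hsv=cv2.cvtColor(im,cv2.COLOR_RGB2HSV); H,S,V=[hsv[...,i].astype(int) for i in range(3)]
roi=np.zeros(H.shape,bool); roi[165:236,218:332]=1
def big(m):
    m=(m&roi).astype(np.uint8); n,l,s,ce=cv2.connectedComponentsWithStats(m)
    return l==1+np.argmax(s[1:,4])
def rect(m,h,name):
    k,_=cv2.findContours(m.astype(np.uint8),0,2); k=max(k,key=cv2.contourArea)
    q=np.array([ray(c,u,v,h)[:2] for u,v in k[:,0]])
    r=cv2.minAreaRect((q*1000).astype(np.float32)); print(name,r,'z med',np.median(P[m][:,2]),m.sum())
notred=~(((H<8)|(H>172))&(S>150))
rect(big(notred),.035,'caddy')
rect(big((V>200)&(S<40)),.045,'carton')
rx=slice(225,272)
roi[:,268:]=0; rect(big(V<80),.088,'lid'); 
k,_=cv2.findContours(big(V<80).astype(np.uint8),0,2);print(cv2.minEnclosingCircle(k[0]))
roi[165:236,298:332]=1; roi[:,:298]=0; rect(big((S>80)&(H>8)&(H<25)&(V<215)),.022,'cork')
# heights along deck row
for u in range(222,330,6): print(u,P[203,u].round(3),im[203,u])
E
```

```text
caddy ((559.4788208007812, 50.902069091796875), (357.7389831542969, 186.0808563232422), 88.36363983154297) z med 0.031100150526084773 5082
carton ((564.4180908203125, 12.751537322998047), (54.284080505371094, 137.23841857910156), 87.0740966796875) z med 0.04507166544310025 571
lid ((539.0770874023438, 143.2891845703125), (83.65570831298828, 83.50141906738281), 83.22784423828125) z med 0.08817507745812778 466
((247.94615173339844, 204.11538696289062), 12.270797729492188)
cork ((556.953857421875, -84.57357788085938), (69.25076293945312, 168.2587890625), 88.4332275390625) z med 0.022399558191806498 873
222 [0.551 0.246 0.003] [222  12  40]
228 [0.548 0.22  0.029] [243 219 151]
234 [0.549 0.198 0.031] [244 220 153]
240 [0.543 0.171 0.09 ] [65 69 69]
246 [0.544 0.151 0.084] [68 70 73]
252 [0.544 0.129 0.09 ] [72 73 75]
258 [0.545 0.109 0.086] [72 73 75]
264 [0.552 0.09  0.026] [246 222 155]
270 [0.552 0.068 0.029] [245 222 153]
276 [0.554 0.047 0.017] [20 22 26]
282 [0.551 0.025 0.046] [241 242 241]
288 [0.552 0.003 0.046] [241 243 240]
294 [ 0.556 -0.019  0.016] [73 78 80]
300 [ 0.555 -0.04   0.027] [232 202 139]
306 [ 0.556 -0.062  0.022] [190 148  85]
312 [ 0.557 -0.084  0.023] [184 140  82]
318 [ 0.557 -0.105  0.029] [187 144  84]
324 [ 0.56  -0.13   0.001] [232 143 105]
```

View pics/crop.png

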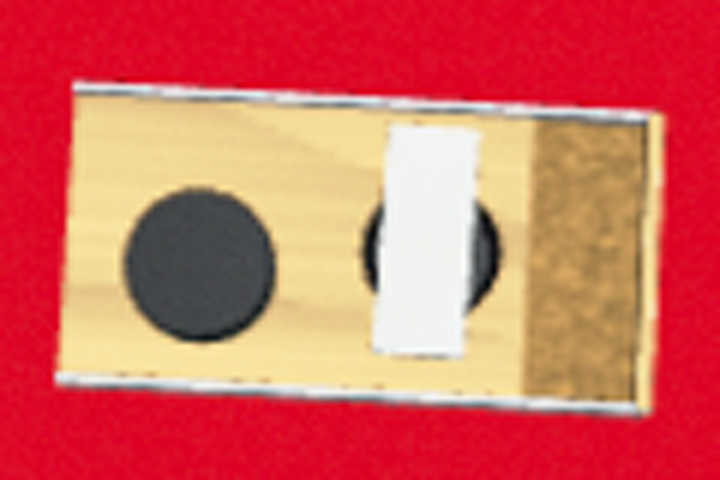

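The crop shows the carton at about (427,240), the well rim spanning columns 362–500, and the cork at columns 527–640. That puts the well near (0.559, 0.008), the bay at (0.557, −0.084), the carton at (0.564, 0.013) and the pot at (0.539, 0.143). The caddy's yaw is about −0.027. The spans and heights agree with the sizes given. The fingers would foul the end wall if I set the carton down in the bay, so I'll push it in with both open fingers spread along x.

send_rows(
  increments=[0, 0, 0.0563, 1.54, 3.19, 0, 1, 0, 0, 0.0563, 1.54, 3.19, 0, 1, 0, 0, 0.0563, 1.54, 3.19, 0, 1, 0, 0, 0.0563, 1.54, 3.19, 0, 1, 0, 0, 0.0563, 1.54, 3.19, 0, 1, 0, 0, 0.0563, 1.54, 3.19, 0, 1, 0, 0, 0.0563, 1.54, 3.19, 0, 1, 0, 0, 0.0563, 1.54, 3.19, 0, 1, 0, 0, 0.0563, 1.54, 3.19, 0, 1, 0, 0, 0.0563, 1.54, 3.19, 0, 1, 0, 0, 0.0563, 1.54, 3.19, 0, 1, 0, 0, 0.0563, 1.54, 3.19, 0, 1, 0, 0, 0.0563, 1.54, 3.19, 0, 1, 0, 0, 0.0563, 1.54, 3.19, 0, 1, 0, 0, 0.0563, 1.54, 3.19, 0, 1, 0, 0, 0.0563, 1.54, 3.19, 0, 1, 0, 0, 0.0563, 1.54, 3.19, 0, 1, 0, 0, 0.0563, 1.54, 3.19, 0, 1, 0, 0, 0.0563, 1.54, 3.19, 0, 1, 0, 0, 0.0563, 1.54, 3.19, 0, 1],
)

```text
time: 1.82
position: [0.5624, 0.0689, 0.1971]
tool_rot: [0.715, 0.699, -0.0, -0.0]
ft_force: [1.6, -1.2, 0.5]
grip_width: 0.087
grip_force: 0.0
```

send_rows(
  increments=[0, 0, 0, 0, 0, -2.3, 1, 0, 0, 0, 0, 0, -2.3, 1, 0, 0, 0, 0, 0, -2.3, 1, 0, 0, 0, 0, 0, -2.3, 1, 0, 0, 0, 0, 0, -2.3, 1, 0, 0, 0, 0, 0, -2.3, 1, 0, 0, 0, 0, 0, -0.8, 1, 0, 0, 0, 0, 0, -0.8, 1, 0, 0, 0, 0, 0, 0, 1, 0, 0, 0, 0, 0, 0, 1],
)

```text
time: 2.65
position: [0.5627, 0.067, 0.0437]
tool_rot: [0.716, 0.698, 0.0, 0.0]
ft_force: [-0.3, -0.7, 0.3]
grip_width: 0.0873
grip_force: 0.0
```

send_rows(
  increments=[0, 0, 0, -0.01, -0.9, 0, 1, 0, 0, 0, -0.01, -0.9, 0, 1, 0, 0, 0, -0.01, -0.45, 0, 1, 0, 0, 0, -0.01, -0.45, 0, 1, 0, 0, 0, -0.01, -0.45, 0, 1, 0, 0, 0, -0.01, -0.45, 0, 1, 0, 0, 0, -0.01, -0.45, 0, 1, 0, 0, 0, -0.01, -0.45, 0, 1, 0, 0, 0, -0.01, -0.45, 0, 1, 0, 0, 0, -0.01, -0.45, 0, 1, 0, 0, 0, -0.01, -0.45, 0, 1, 0, 0, 0, -0.01, -0.45, 0, 1, 0, 0, 0, -0.01, -0.45, 0, 1, 0, 0, 0, -0.01, -0.45, 0, 1, 0, 0, 0, -0.01, -0.45, 0, 1, 0, 0, 0, -0.01, -0.45, 0, 1, 0, 0, 0, -0.01, -0.45, 0, 1, 0, 0, 0, -0.01, -0.45, 0, 1, 0, 0, 0, -0.01, -0.45, 0, 1, 0, 0, 0, -0.01, -0.45, 0, 1],
)

```text
time: 4.32
position: [0.5602, -0.0324, 0.0433]
tool_rot: [0.716, 0.698, -0.0, 0.0]
ft_force: [-0.3, -0.2, -0.2]
grip_width: 0.0872
grip_force: 0.0
```

send_rows(
  increments=[0, 0, 0, 0, -0.3, 0, 1, 0, 0, 0, 0, -0.3, 0, 1, 0, 0, 0, 0, -0.2, 0, 1, 0, 0, 0, 0, -0.2, 0, 1, 0, 0, 0, 0, 0, 0, 1, 0, 0, 0, 0, 0, 0, 1],
)

```text
time: 4.82
position: [0.5602, -0.042, 0.0432]
tool_rot: [0.716, 0.698, 0.0, -0.0]
ft_force: [-0.7, -0.1, -0.2]
grip_width: 0.087
grip_force: 0.0
```

```bash
python3 - <<'E'
from h import *
c=cam('scene'); cv2.imwrite('pics/s2.png',cv2.resize(c['image'][150:270,180:340],None,fx=5,fy=5,interpolation=cv2.INTER_CUBIC)[:,:,::-1])
E
```

```text
(no output)
```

View pics/s2.png

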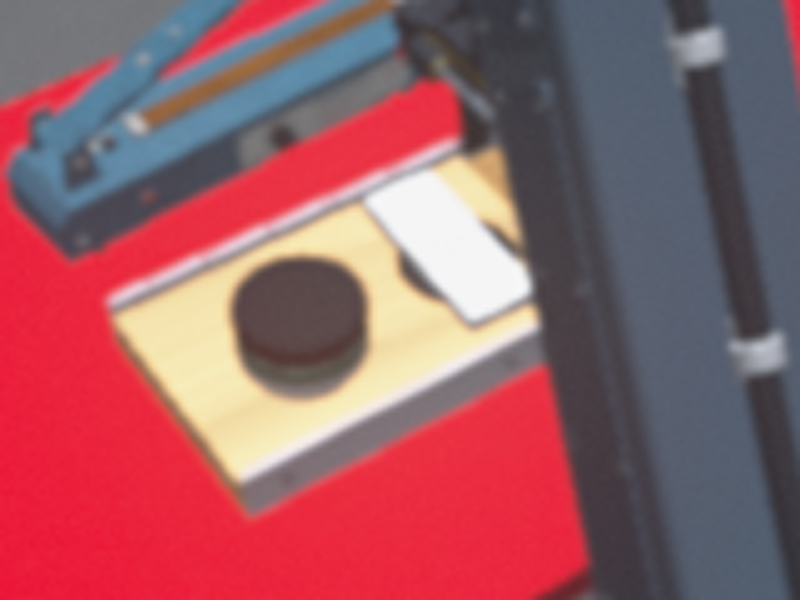

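The crop shows the carton, at (450,245), still lying across the well. I need the full view to see why the fingers met nothing.

```bash
python3 - <<'E'
from h import *
a=cam('top')['image'];b=cam('scene')['image']
cv2.imwrite('pics/f3.png',np.hstack([cv2.resize(a[120:330,180:400],(400,382)),cv2.resize(b[80:290,180:400],(400,382))])[:,:,::-1])
o=robot.get_obs();print(o)
E
```

```text
{'time': 4.9667, 'q': array([-2.73401633e-01,  6.66203741e-01,  1.71506366e+00,  5.50199731e-05,
        7.60407345e-01, -2.47655818e-01]), 'joint_velocities': array([ 0.00088608, -0.00142725, -0.00149295, -0.00174754, -0.00202042,
        0.00181064]), 'joint_torque': array([-5.98837738e-02, -4.26440656e+01, -1.03707281e+01,  4.30089841e-02,
        5.41547674e-02,  2.87956539e-05]), 'position': array([ 0.56014797, -0.04178399,  0.04324467]), 'tool_rot': array([ 7.16164374e-01,  6.97931649e-01, -4.16125921e-06, -4.50222131e-05]), 'ft_force': array([-0.30668431, -0.65075321, -0.32649444]), 'moment': array([ 0.02074035, -0.10300269,  0.01815953]), 'grip_force': 0.0, 'grip_width': 0.08704015854432177}
```

View pics/f3.png

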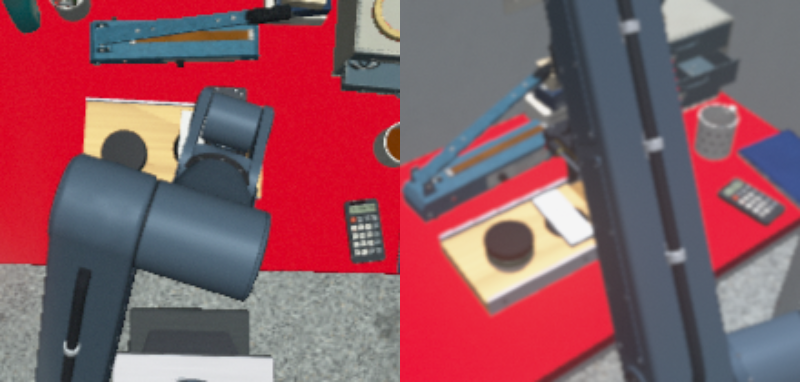

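The carton has not moved, at right-hand panel (565,215). I'll check my geometry by projecting the TCP and reading the depth of the gripper and the carton.

```bash
python3 - <<'E'
from h import *
c=cam('scene');P=pts(c)
def pr(X):
    p=np.array(c['R'])@X+c['t']; return (p[0]/p[2]*c['fx']+c['cx'],p[1]/p[2]*c['fy']+c['cy'])
print('start tcp',pr([.254,-.571,.197]),'now',pr([.560,-.042,.035]),'finger far',pr([.61,-.042,.035]),'near',pr([.51,-.042,.035]), 'carton c',pr([.564,.013,.045]))
for n in('scene','top'):
    c=cam(n);P=pts(c)
    m=(P[...,0]>.45)&(P[...,0]<.68)&(P[...,1]>-.13)&(P[...,1]<.09)&(P[...,2]<.16)&(P[...,2]>.036)
    v,u=np.nonzero(m)
    im=c['image']; w=im[v,u].min(1)>180
    print(n,m.sum(),'white',w.sum(),P[v,u][w].min(0),P[v,u][w].max(0),P[v,u][w].mean(0))
    d=im[v,u].max(1)<120
    print('dark',d.sum()); 
    for i in np.nonzero(d)[0][::max(1,d.sum()//25)]: print(u[i],v[i],P[v[i],u[i]].round(3))
E
```

```text
start tcp (np.float64(466.3152686124092), np.float64(146.05340563804123)) now (np.float64(282.36080246751595), np.float64(194.13556553176753)) finger far (np.float64(273.9171290662638), np.float64(186.13685698373624)) near (np.float64(291.1523582309607), np.float64(202.4638237309928)) carton c (np.float64(268.8454608584584), np.float64(198.02159832950605))
scene 813 white 544 [ 0.46460163 -0.0359711   0.03656302] [0.65142374 0.08746748 0.0513168 ] [0.56037553 0.01803509 0.04512632]
dark 125
271 154 [ 0.637 -0.049  0.159]
260 158 [ 0.642 -0.008  0.158]
260 160 [ 0.642 -0.007  0.15 ]
262 161 [ 0.626 -0.004  0.158]
263 162 [ 0.621 -0.005  0.157]
263 163 [ 0.62  -0.004  0.154]
268 163 [ 0.61  -0.017  0.154]
264 164 [ 0.616 -0.006  0.151]
269 164 [ 0.6   -0.014  0.158]
265 165 [ 0.607 -0.004  0.154]
273 165 [ 0.61  -0.038  0.135]
272 167 [ 0.584 -0.015  0.156]
273 168 [ 0.579 -0.015  0.155]
273 169 [ 0.571 -0.01   0.159]
273 170 [ 0.574 -0.012  0.152]
273 171 [ 0.568 -0.008  0.154]
272 172 [ 0.611 -0.034  0.105]
277 172 [ 0.552 -0.012  0.158]
277 173 [ 0.552 -0.011  0.155]
277 174 [ 0.55  -0.01   0.153]
277 175 [ 0.603 -0.05   0.089]
277 176 [ 0.605 -0.051  0.082]
276 177 [ 0.605 -0.047  0.08 ]
276 178 [ 0.605 -0.047  0.075]
275 179 [ 0.605 -0.043  0.073]
top 200 white 118 [ 0.54740006 -0.00693214  0.03845141] [0.64956898 0.08862654 0.05432353] [0.60656229 0.0324835  0.04484353]
dark 3
294 179 [ 0.62  -0.013  0.158]
293 182 [ 0.61  -0.01   0.159]
278 196 [0.576 0.04  0.048]
```

```bash
python3 - <<'E'
from h import *
c=cam('scene');P=pts(c);im=c['image']
for u in (272,275,278):
  for v in range(176,206,2): print(u,v,P[v,u].round(3),im[v,u])
cv2.imwrite('pics/z4.png',cv2.resize(im[160:230,235:305],(700,600) and (600,600),interpolation=cv2.INTER_NEAREST)[:,:,::-1])
E
```

```text
272 176 [ 0.61  -0.034  0.087] [136  61  67]
272 178 [ 0.609 -0.033  0.08 ] [123  92  99]
272 180 [ 0.611 -0.035  0.067] [119 108 103]
272 182 [ 0.643 -0.057  0.022] [231 200 154]
272 184 [ 0.629 -0.047  0.028] [244 227 174]
272 186 [ 0.618 -0.04   0.031] [245 231 180]
272 188 [ 0.609 -0.032  0.032] [246 233 186]
272 190 [ 0.602 -0.028  0.03 ] [244 237 220]
272 192 [ 0.584 -0.015  0.042] [245 244 245]
272 194 [ 0.575 -0.008  0.043] [245 245 245]
272 196 [ 0.565 -0.001  0.046] [245 245 245]
272 198 [0.554 0.007 0.049] [245 245 245]
272 200 [0.551 0.009 0.044] [245 245 245]
272 202 [0.543 0.015 0.044] [245 245 245]
272 204 [0.532 0.023 0.048] [245 245 245]
275 176 [ 0.604 -0.042  0.088] [63 52 52]
275 178 [ 0.606 -0.043  0.077] [67 57 57]
275 180 [ 0.641 -0.07   0.026] [127 107  91]
275 182 [ 0.637 -0.066  0.022] [201 159 113]
275 184 [ 0.627 -0.059  0.023] [228 191 134]
275 186 [ 0.612 -0.049  0.03 ] [245 227 173]
275 188 [ 0.606 -0.044  0.028] [245 232 181]
275 190 [ 0.596 -0.037  0.03 ] [245 232 181]
275 192 [ 0.59  -0.032  0.027] [243 227 187]
275 194 [ 0.584 -0.028  0.025] [230 22
[... 188 characters left out ...]
 [0.527 0.014 0.047] [245 245 245]
278 176 [ 0.641 -0.083  0.039] [82 77 81]
278 178 [ 0.644 -0.085  0.026] [105  96  97]
278 180 [ 0.639 -0.082  0.021] [186 150 112]
278 182 [ 0.634 -0.078  0.018] [210 165 111]
278 184 [ 0.618 -0.066  0.026] [209 163 109]
278 186 [ 0.612 -0.062  0.023] [217 173 118]
278 188 [ 0.604 -0.056  0.023] [240 216 156]
278 190 [ 0.586 -0.043  0.034] [245 230 178]
278 192 [ 0.579 -0.037  0.033] [244 227 174]
278 194 [ 0.573 -0.033  0.031] [217 181 136]
278 196 [ 0.57  -0.031  0.025] [151 145 146]
278 198 [ 0.543 -0.01   0.049] [232 232 234]
278 200 [ 0.536 -0.005  0.048] [245 245 246]
278 202 [0.528 0.001 0.048] [245 245 245]
278 204 [0.525 0.003 0.042] [245 245 245]
```

View pics/z4.png

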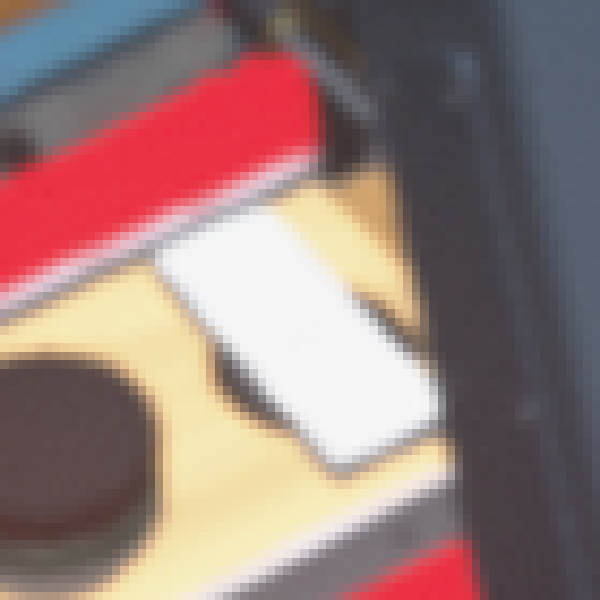

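The zoom shows the fingertip ending at about (345,170) with clear deck below it. Depth puts the visible tip near z 0.065 rather than 0.035, so the open fingers passed above the carton. I'll go back and measure the tip where it's in plain view.

send_rows(
  increments=[0, 0, 0, 0.03, 2.8, 0, 1, 0, 0, 0, 0.03, 2.8, 0, 1, 0, 0, 0, 0.03, 2.8, 0, 1, 0, 0, 0, 0.03, 2.8, 0, 1, 0, 0, 0, 0, 0, 0, 1, 0, 0, 0, 0, 0, 0, 1],
)

```text
time: 5.67
position: [0.5611, 0.0714, 0.0432]
tool_rot: [0.715, 0.699, -0.0, 0.0]
ft_force: [0.0, 0.2, -0.6]
grip_width: 0.0875
grip_force: 0.0
```

```bash
python3 - <<'E'
from h import *
o=robot.get_obs();t=o['position'];print(t)
for n in('scene','top'):
    c=cam(n,n+'5.png');P=pts(c);im=c['image']
    m=(abs(P[...,0]-t[0])<.085)&(abs(P[...,1]-t[1])<.022)&(P[...,2]>.033)&(P[...,2]<.16)&(im.max(2)<130)
    v,u=np.nonzero(m);q=P[v,u];i=np.argsort(q[:,2])[:12]
    print(n,len(q));
    for j in i: print(u[j],v[j],q[j].round(3),im[v[j],u[j]])
c=cam('scene');cv2.imwrite('pics/z5.png',cv2.resize(c['image'][140:240,210:310],(600,600),interpolation=cv2.INTER_CUBIC)[:,:,::-1])
E
```

```text
[0.56113725 0.07141291 0.04323137]
scene 72
266 208 [0.509 0.064 0.074] [99 83 78]
263 209 [0.511 0.074 0.075] [108  84  66]
247 192 [0.605 0.074 0.076] [110  87  68]
262 209 [0.51  0.078 0.078] [94 72 57]
248 191 [0.605 0.069 0.078] [85 67 59]
246 192 [0.605 0.077 0.078] [95 75 62]
249 191 [0.603 0.067 0.078] [107  88  77]
264 208 [0.509 0.071 0.078] [80 59 49]
265 208 [0.507 0.068 0.079] [90 69 59]
245 192 [0.607 0.08  0.079] [106  89  83]
265 207 [0.51  0.067 0.08 ] [72 54 52]
263 208 [0.51  0.075 0.08 ] [72 50 44]
top 0
```

View pics/z5.png

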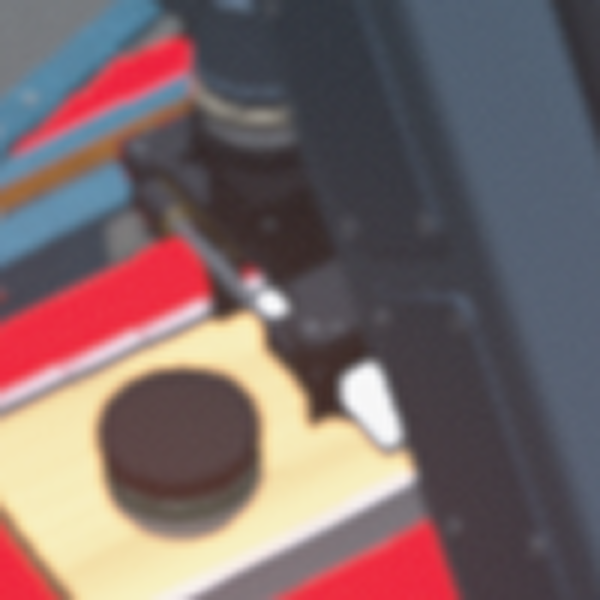

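The view shows both fingertips, at about (320,415) and (225,305). Depth puts them at z≈0.072 with the reported TCP at 0.043. The body is about 40 mm higher than expected too, so the whole tool sits about 35 mm above the reported height. I'll lower in small steps and watch force and depth.

send_rows(
  increments=[0, 0, 0, 0, 0, -1, 1, 0, 0, 0, 0, 0, -0.8, 1, 0, 0, 0, 0, 0, -0.5, 1, 0, 0, 0, 0, 0, -0.3, 1, 0, 0, 0, 0, 0, 0, 1, 0, 0, 0, 0, 0, 0, 1],
)

```text
time: 6.32
position: [0.5611, 0.0698, 0.0167]
tool_rot: [0.716, 0.698, -0.0, -0.0]
ft_force: [0.5, 0.5, -0.1]
grip_width: 0.0873
grip_force: 0.0
```

```bash
cat >> h.py <<'E'
def tips(zmax=.16):
    t=robot.get_obs()['position']; c=cam('scene');P=pts(c);im=c['image']
    m=(abs(P[...,0]-t[0])<.085)&(abs(P[...,1]-t[1])<.022)&(P[...,2]>.033)&(P[...,2]<zmax)&(im.max(2)<130)
    v,u=np.nonzero(m);q=P[v,u];i=np.argsort(q[:,2])[:8]
    print(t,len(q))
    for j in i: print(u[j],v[j],q[j].round(3))
E
python3 -c "
from h import *
tips()"
```

```text
[0.56112824 0.06984958 0.0167464 ] 182
249 197 [0.605 0.067 0.048]
248 197 [0.607 0.07  0.049]
264 214 [0.51  0.071 0.049]
247 197 [0.607 0.073 0.05 ]
263 214 [0.51  0.075 0.052]
248 196 [0.608 0.069 0.052]
249 196 [0.605 0.067 0.053]
265 213 [0.508 0.068 0.054]
```

send_rows(
  increments=[0, 0, 0, 0, 0, -0.4, 1, 0, 0, 0, 0, 0, -0.3, 1, 0, 0, 0, 0, 0, -0.2, 1, 0, 0, 0, 0, 0, 0, 1, 0, 0, 0, 0, 0, 0, 1],
)

```text
time: 6.78
position: [0.5612, 0.0701, 0.0081]
tool_rot: [0.716, 0.698, -0.0, -0.0]
ft_force: [-0.4, 1.1, -0.0]
grip_width: 0.0868
grip_force: 0.0
```

```bash
python3 -c "
from h import *
tips()"
```

```text
[0.56123655 0.0701397  0.00809737] 193
247 200 [0.61  0.073 0.033]
248 199 [0.606 0.071 0.04 ]
249 198 [0.605 0.067 0.043]
263 216 [0.509 0.076 0.043]
264 215 [0.51  0.071 0.044]
266 214 [0.51  0.063 0.044]
247 199 [0.604 0.076 0.045]
265 215 [0.508 0.069 0.045]
```

send_rows(
  increments=[0, 0, 0, 0, 0, -0.2, 1, 0, 0, 0, -0.01, -0.9, 0, 1, 0, 0, 0, -0.01, -0.9, 0, 1, 0, 0, 0, -0.01, -0.5, 0, 1, 0, 0, 0, -0.01, -0.5, 0, 1, 0, 0, 0, -0.01, -0.5, 0, 1, 0, 0, 0, -0.01, -0.5, 0, 1, 0, 0, 0, -0.01, -0.5, 0, 1, 0, 0, 0, -0.01, -0.5, 0, 1, 0, 0, 0, 0, 0, 0, 1],
)

```text
time: 7.67
position: [0.5607, 0.021, 0.0063]
tool_rot: [0.717, 0.698, -0.0, 0.0]
ft_force: [0.2, 0.3, -0.6]
grip_width: 0.087
grip_force: 0.0
```

```bash
cat >> h.py <<'E'
def carton():
    c=cam('scene');P=pts(c);im=c['image'].astype(int)
    m=(im.min(2)>205)&(im.max(2)-im.min(2)<14)&(P[...,0]>.47)&(P[...,0]<.65)&(P[...,1]>-.14)&(P[...,1]<.06)&(P[...,2]>.03)&(P[...,2]<.06)
    n,l,s,_=cv2.connectedComponentsWithStats(m.astype(np.uint8)); q=P[l==1+np.argmax(s[1:,4])]
    A=np.c_[q[:,:2]-q[:,:2].mean(0),np.ones(len(q))]; k=np.linalg.lstsq(A,q[:,2],rcond=None)[0]
    print('carton px',len(q),'min',np.percentile(q,1,0).round(4),'max',np.percentile(q,99,0).round(4),'slope,z',k.round(4))
    r=cv2.minAreaRect((q[:,:2]*1000).astype(np.float32)); print(r)
E
python3 -c "
from h import *
carton();tips()"
```

```text
carton px 23 min [ 0.582  -0.0061  0.0417] max [0.619  0.005  0.0477] slope,z [-0.0126  0.2503  0.045 ]
((600.3277587890625, -0.7171459197998047), (37.421119689941406, 11.310872077941895), 2.4200263023376465)
[0.56069724 0.02141047 0.00629953] 120
277 210 [0.51  0.018 0.035]
276 210 [0.51  0.022 0.037]
259 194 [0.605 0.026 0.039]
261 193 [0.604 0.018 0.04 ]
275 210 [0.508 0.028 0.043]
260 193 [0.603 0.023 0.043]
261 192 [0.605 0.017 0.044]
276 209 [0.509 0.023 0.044]
```

The carton is moving now: its rear edge is at y≈0.01, just ahead of the fingers. Pushing on.

send_rows(
  increments=[0, 0, 0, -0.01, -0.5, 0, 1, 0, 0, 0, -0.01, -0.5, 0, 1, 0, 0, 0, -0.01, -0.5, 0, 1, 0, 0, 0, -0.01, -0.5, 0, 1, 0, 0, 0, -0.01, -0.5, 0, 1, 0, 0, 0, -0.01, -0.5, 0, 1, 0, 0, 0, -0.01, -0.5, 0, 1, 0, 0, 0, -0.01, -0.5, 0, 1, 0, 0, 0, -0.01, -0.5, 0, 1, 0, 0, 0, -0.01, -0.5, 0, 1, 0, 0, 0, -0.01, -0.5, 0, 1, 0, 0, 0, -0.01, -0.5, 0, 1, 0, 0, 0, 0, 0, 0, 1, 0, 0, 0, 0, 0, 0, 1],
)

```text
time: 8.93
position: [0.5594, -0.0385, 0.0062]
tool_rot: [0.717, 0.698, -0.0, 0.0]
ft_force: [0.0, -0.5, 0.1]
grip_width: 0.0867
grip_force: 0.0
```

```bash
python3 -c "
from h import *
carton();c=cam('top');im=c['image'];P=pts(c)
m=(im.min(2)>205)&(P[...,0]>.47)&(P[...,0]<.66)&(P[...,1]>-.14)&(P[...,1]<.06)
v,u=np.nonzero(m)
print(len(u), P[m].min(0) if len(u) else '',P[m].max(0) if len(u) else '')
"
```

```text
carton px 1 min [0.4713 0.0263 0.0401] max [0.4713 0.0263 0.0401] slope,z [0.     0.     0.0401]
((471.29296875, 26.307069778442383), (0.0, 0.0), 0.0)
15 [ 0.64177804 -0.1132625   0.03853641] [0.64953826 0.05969764 0.05159142]
```

send_rows(
  increments=[0, 0, 0, 0, -0.3, 0, 1, 0, 0, 0, 0, -0.3, 0, 1, 0, 0, 0, 0, 0, 0, 1, 0, 0, 0, 0, 1, 0, 1, 0, 0, 0, 0, 0, 3, 1, 0, 0, 0, 0, 0, 4, 1, 0, 0, 0, 0, 0, 3, 1, 0, 0, 0, -0.3, 4, 0, 1, 0, 0, 0, -0.3, 4, 0, 1, 0, 0, 0, -0.3, 4, 0, 1, 0, 0, 0, -0.3, 4, 0, 1, 0, 0, 0, -0.3, 4, 0, 1, 0, 0, 0, -0.3, 4, 0, 1, 0, 0, 0, 0, 0, 0, 1],
)

```text
time: 10.2
position: [0.5396, 0.2136, 0.1065]
tool_rot: [0.714, 0.7, 0.001, -0.001]
ft_force: [-0.2, -0.3, 0.1]
grip_width: 0.0869
grip_force: 0.0
```

```bash
python3 - <<'E'
from h import *
c=cam('scene');P=pts(c);im=c['image'].astype(int)
carton()
c=cam('top');im=c['image'];P=pts(c)
cv2.imwrite('pics/t6.png',cv2.resize(im[160:240,215:335],None,fx=6,fy=6,interpolation=cv2.INTER_CUBIC)[:,:,::-1])
m=(im.min(2)>200)&(P[...,0]>.47)&(P[...,0]<.65)&(P[...,1]>-.14)&(P[...,1]<.06)
n,l,s,_=cv2.connectedComponentsWithStats(m.astype(np.uint8)); m=l==1+np.argmax(s[1:,4])
k,_=cv2.findContours(m.astype(np.uint8),0,2); q=np.array([ray(c,u,v,.037)[:2] for u,v in k[0][:,0]])
print('top',cv2.minAreaRect((q*1000).astype(np.float32)),np.median(P[m][:,2]),m.sum())
E
```

```text
Traceback (most recent call last):
  File "h.py", line 24, in carton
    n,l,s,_=cv2.connectedComponentsWithStats(m.astype(np.uint8)); q=P[l==1+np.argmax(s[1:,4])]
                                                                           ~~~~~~~~~^^^^^^^^^
ValueError: attempt to get argmax of an empty sequence
```

```bash
python3 - <<'E'
from h import *
a=cam('scene')['image']
c=cam('top');im=c['image'];P=pts(c)
A=cv2.resize(im[160:240,235:335],(400,320),interpolation=cv2.INTER_CUBIC);B=cv2.resize(a[150:230,230:330],(400,320),interpolation=cv2.INTER_CUBIC)
cv2.imwrite('pics/t6.png',np.hstack([A,B])[:,:,::-1])
m=(im.min(2)>190)&(P[...,0]>.47)&(P[...,0]<.65)&(P[...,1]>-.14)&(P[...,1]<.06)
n,l,s,_=cv2.connectedComponentsWithStats(m.astype(np.uint8))
if n>1:
  m=l==1+np.argmax(s[1:,4])
  k,_=cv2.findContours(m.astype(np.uint8),0,2); q=np.array([ray(c,u,v,.037)[:2] for u,v in k[0][:,0]])
  print('top',cv2.minAreaRect((q*1000).astype(np.float32)),np.median(P[m][:,2]),m.sum())
E
```

```text
top ((564.0093994140625, -82.0758285522461), (52.964874267578125, 135.93223571777344), 88.64529418945312) 0.037456583536792994 555
```

View pics/t6.png

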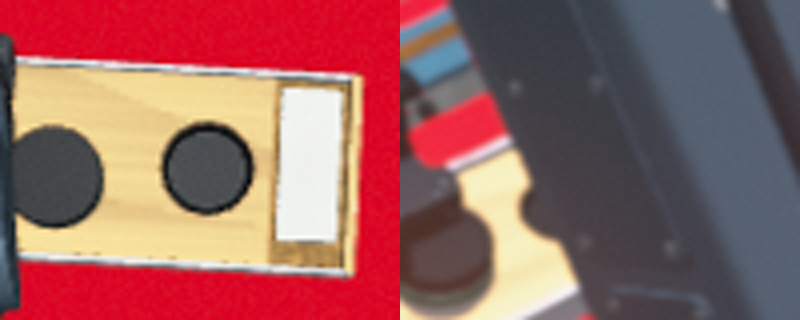

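The carton lies flat in the bay, at left panel (308,163), with its top at z 0.0375 and 2.5 mm off the middle. The well is now clear at left panel (208,169). I'll measure the well and the pot.

```bash
cat >> h.py <<'E'
def circ(c,u0,u1,h,name):
    im=c['image']; m=np.zeros(im.shape[:2],np.uint8); m[180:222,u0:u1]=(im[180:222,u0:u1].max(2)<125)
    k,_=cv2.findContours(m,0,2); k=max(k,key=cv2.contourArea)
    q=np.array([ray(c,u,v,h)[:2] for u,v in k[:,0]])*1000
    print(name,cv2.minEnclosingCircle(q.astype(np.float32)),'bbox mid',(q.min(0)+q.max(0))/2,'span',np.ptp(q,axis=0))
E
python3 - <<'E'
from h import *
c=cam('top'); circ(c,270,302,.030,'well'); circ(c,240,265,.088,'pot')
E
```

```text
well ((558.7921752929688, 8.520522117614746), 41.857276916503906) bbox mid [557.49168647   8.73651831] span [80.59630259 83.25458304]
pot ((540.2738647460938, 143.20802307128906), 44.84239959716797) bbox mid [540.35056375 136.62454907] span [84.51270146 71.00154988]
```

send_rows(
  increments=[0, 0, 0, 0, 0, 0, 0.6, 0, 0, 0, 0, 0, -2, 0.6, 0, 0, 0, 0, 0, -2, 0.6, 0, 0, 0, 0, 0, -2, 0.6, 0, 0, 0, 0, 0, -1.5, 0.6, 0, 0, 0, 0, 0, 0, 0.6, 0, 0, 0, 0, 0, 0, 0.6],
)

```text
time: 11.03
position: [0.5411, 0.2047, 0.0306]
tool_rot: [0.717, 0.697, -0.001, -0.001]
ft_force: [-0.1, -0.1, 0.1]
grip_width: 0.0544
grip_force: 0.0
```

```bash
python3 -c "
from h import *
tips()"
```

```text
[0.5411012  0.20472139 0.03063476] 28
218 214 [0.57  0.205 0.082]
218 213 [0.569 0.205 0.087]
217 214 [0.567 0.21  0.087]
216 213 [0.57  0.212 0.091]
217 213 [0.566 0.21  0.093]
216 212 [0.568 0.212 0.097]
215 211 [0.571 0.213 0.1  ]
216 211 [0.567 0.212 0.103]
```

```bash
python3 - <<'E'
from h import *
c=cam('scene');P=pts(c);im=c['image']
t=robot.get_obs()['position'];print(t)
m=(abs(P[...,0]-t[0])<.06)&(abs(P[...,1]-t[1])<.022)&(P[...,2]>.04)&(P[...,2]<.13)
v,u=np.nonzero(m)
o=np.argsort(P[v,u][:,2])[:60:2]
for j in o: print(u[j],v[j],P[v[j],u[j]].round(3),im[v[j],u[j]])
E
```

```text
[0.54243586 0.2054555  0.03212512]
229 231 [0.509 0.205 0.058] [177 140 104]
231 230 [0.504 0.2   0.063] [180 143 106]
218 213 [0.57  0.205 0.087] [85 61 64]
216 213 [0.569 0.212 0.091] [118 108 115]
216 212 [0.569 0.211 0.097] [105  92  97]
216 211 [0.567 0.211 0.102] [92 73 75]
215 210 [0.571 0.213 0.105] [95 79 82]
213 209 [0.575 0.217 0.108] [119 109 116]
214 209 [0.572 0.215 0.11 ] [98 83 88]
213 207 [0.575 0.216 0.117] [104  89  92]
```

The near fingertip is at z≈0.058 with the TCP at 0.031, so the offset is still about 28 mm. I'll lower to a tip height of about 0.041.

send_rows(
  increments=[0, 0, 0, -0.1, 0.4, -0.8, 0.6, 0, 0, 0, -0.1, 0.3, -0.6, 0.6, 0, 0, 0, 0, 0, -0.5, 0.6, 0, 0, 0, 0, 0, 0, 0.6, 0, 0, 0, 0, 0, 0, 0.6],
)

```text
time: 11.55
position: [0.5389, 0.2132, 0.0118]
tool_rot: [0.716, 0.698, -0.0, -0.0]
ft_force: [0.1, -0.8, -0.1]
grip_width: 0.0522
grip_force: 0.0
```

```bash
python3 - <<'E'
from h import *
tips()
c=cam('top'); circ(c,238,268,.088,'pot')
E
```

```text
[0.53892106 0.21321781 0.01183853] 217
217 220 [0.566 0.213 0.063]
216 220 [0.564 0.218 0.067]
216 219 [0.566 0.216 0.07 ]
215 219 [0.566 0.22  0.071]
216 218 [0.567 0.215 0.073]
215 218 [0.567 0.219 0.076]
214 218 [0.568 0.222 0.076]
215 217 [0.567 0.218 0.079]
pot ((541.81640625, 163.14857482910156), 63.004215240478516) bbox mid [541.31607547 140.58357167] span [122.39397792  78.91959508]
```

send_rows(
  increments=[0, 0, 0, 0, -1.2, 0, 0.6, 0, 0, 0, 0, -1.2, 0, 0.6, 0, 0, 0, 0.08, -0.6, 0, 0.6, 0, 0, 0, 0.08, -0.6, 0, 0.6, 0, 0, 0, 0.08, -0.6, 0, 0.6, 0, 0, 0, 0.08, -0.6, 0, 0.6, 0, 0, 0, 0.08, -0.6, 0, 0.6, 0, 0, 0, 0.08, -0.6, 0, 0.6, 0, 0, 0, 0.08, -0.6, 0, 0.6, 0, 0, 0, 0.08, -0.6, 0, 0.6, 0, 0, 0, 0.08, -0.6, 0, 0.6, 0, 0, 0, 0.08, -0.6, 0, 0.6, 0, 0, 0, 0.08, -0.6, 0, 0.6, 0, 0, 0, 0.08, -0.6, 0, 0.6, 0, 0, 0, 0.08, -0.6, 0, 0.6, 0, 0, 0, 0.08, -0.6, 0, 0.6, 0, 0, 0, 0.08, -0.6, 0, 0.6, 0, 0, 0, 0, 0, 0, 0.6],
)

```text
time: 13.15
position: [0.5518, 0.0976, 0.0122]
tool_rot: [0.717, 0.698, -0.0, 0.0]
ft_force: [0.2, -0.2, -0.4]
grip_width: 0.0527
grip_force: 0.0
```

```bash
cat >> h.py <<'E'
def lid(view='scene'):
    c=cam(view);P=pts(c);im=c['image'].astype(int)
    m=(im.max(2)<125)&(abs(P[...,0]-.55)<.075)&(P[...,1]>-.05)&(P[...,1]<.17)&(P[...,2]>.058)&(P[...,2]<.1)
    n,l,s,_=cv2.connectedComponentsWithStats(m.astype(np.uint8))
    for i in range(1,n):
        if s[i,4]<40: continue
        q=P[l==i]; k=np.linalg.lstsq(np.c_[q[:,:2]-q[:,:2].mean(0),np.ones(len(q))],q[:,2],rcond=None)[0]
        print(view,s[i],'min',np.percentile(q,2,0).round(3),'max',np.percentile(q,98,0).round(3),'slope/z',k.round(3))
E
python3 -c "
from h import *
lid();lid('top');print(robot.get_obs()['position'])"
```

```text
top [275 190  12  25 184] min [0.511 0.011 0.08 ] max [0.585 0.046 0.094] slope/z [ 0.028 -0.022  0.088]
[0.551476   0.09846323 0.01216512]
```

The pot is moving with the cradle, still upright, with its centre at about (0.549, 0.053). I'll push on gently into the well.

send_rows(
  increments=[0, 0, 0, 0.08, -0.5, 0, 0.6, 0, 0, 0, 0.08, -0.5, 0, 0.6, 0, 0, 0, 0.08, -0.5, 0, 0.6, 0, 0, 0, 0.08, -0.5, 0, 0.6, 0, 0, 0, 0.08, -0.5, 0, 0.6, 0, 0, 0, 0.08, -0.5, 0, 0.6, 0, 0, 0, 0.08, -0.4, 0, 0.6, 0, 0, 0, 0.05, -0.4, 0, 0.6, 0, 0, 0, 0, -0.4, 0, 0.6, 0, 0, 0, 0, 0, 0, 0.6, 0, 0, 0, 0, 0, 0, 0.6],
)

```text
time: 14.17
position: [0.5574, 0.0567, 0.0122]
tool_rot: [0.716, 0.698, -0.0, -0.0]
ft_force: [0.2, 0.3, -0.4]
grip_width: 0.0518
grip_force: 0.0
```

```bash
python3 -c "
from h import *
lid();lid('top');print(robot.get_obs()['position'])"
```

```text
top [289 190  10  23 141] min [ 0.52  -0.031  0.066] max [ 0.589 -0.     0.084] slope/z [ 0.011 -0.024  0.077]
[0.55736452 0.05714359 0.01223427]
```

The lid is at z 0.077 and nearly level, so the pot has dropped in. I'll back off and check.

send_rows(
  increments=[0, 0, 0, 0, 1, 0, 0.6, 0, 0, 0, 0, 2, 0, 0.6, 0, 0, 0, 0, 0, 4, 0.6, 0, 0, 0, 0, 0, 4, 0.6, 0, 0, 0, 0, 0, 4, 0.6, 0, 0, 0, 0, 4, 0, 0.6, 0, 0, 0, 0, 4, 0, 0.6, 0, 0, 0, 0, 4, 0, 0.6, 0, 0, 0, 0, 4, 0, 0.6, 0, 0, 0, 0, 0, 0, 0.6, 0, 0, 0, 0, 0, 0, 0.6],
)

```text
time: 15.18
position: [0.5564, 0.2501, 0.1322]
tool_rot: [0.714, 0.7, -0.0, 0.0]
ft_force: [-0.1, -0.3, -0.5]
grip_width: 0.0519
grip_force: 0.0
```

```bash
python3 - <<'E'
from h import *
lid('top');lid(); c=cam('top'); im=c['image']; circ(c,270,304,.076,'pot'); print(robot.get_obs()['position'])
P=pts(c); m=(im.min(2)>190)&(P[...,0]>.47)&(P[...,0]<.65)&(P[...,1]>-.14)&(P[...,1]<-.04)
print(P[m].min(0),P[m].max(0),np.median(P[m],0))
A=cv2.resize(im[140:250,130:420],(790,300),interpolation=cv2.INTER_CUBIC)
cv2.imwrite('pics/t7.png',A[:,:,::-1])
E
```

```text
top [275 189  24  24 472] min [ 0.519 -0.028  0.069] max [0.595 0.047 0.083] slope/z [0.007 0.014 0.077]
pot ((556.5305786132812, 9.251433372497559), 44.26982498168945) bbox mid [555.63410815   9.47393727] span [85.32310612 81.23240715]
[0.55697977 0.24644509 0.13200922]
[ 0.47097461 -0.1138201   0.01845573] [ 0.64578753 -0.0415023   0.05025265] [ 0.56585602 -0.08172875  0.03762636]
```

View pics/t7.png

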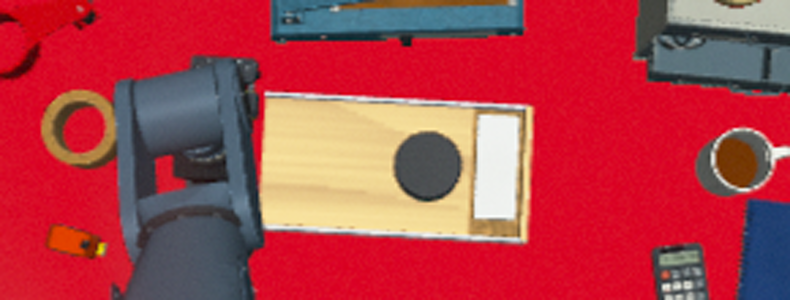

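The picture shows the pot in the well at (427,165) and the carton flat in the bay at (497,165), with the tape roll, tape measure and mug where they were. Before handing in, I'll average a few frames to refine the lid's height and tilt.

```bash
python3 - <<'E'
from h import *
q=[];d=[]
for i in range(8):
    c=cam('top');P=pts(c);r=np.hypot(P[...,0]-.557,P[...,1]-.009)
    q.append(P[(r<.034)&(P[...,2]>.05)]); s=(P[...,1]>.08)&(P[...,1]<.16)&(abs(P[...,0]-.56)<.06); d.append(P[s])
q=np.vstack(q);d=np.vstack(d)
for n,a in(('lid',q),('deck',d)):
    print(n,len(a),np.median(a[:,2]),a[:,2].mean(),np.linalg.lstsq(np.c_[a[:,:2]-a[:,:2].mean(0),np.ones(len(a))],a[:,2],rcond=None)[0])
print(robot.get_obs()['time'])
E
```

```text
lid 2347 0.07711708566136431 0.07716860609988274 [5.40490821e-06 7.32754265e-03 7.71686061e-02]
deck 5790 0.030237530219624144 0.030225418142335547 [0.00362164 0.00062479 0.03022542]
15.7333
```

The lid is 46.9 mm above the deck with a slope of 0.007, about 1 mm above nominal. The limits are probably met, but a light press with shut fingers will make sure.

send_rows(
  increments=[0, 0, 0, 0, -3.4, 0, 0, 0, 0, 0, 0, -3.4, 0, 0, 0, 0, 0, 0, -3.4, 0, 0, 0, 0, 0, 0, -3.4, 0, 0, 0, 0, 0, 0, -3.4, 0, 0, 0, 0, 0, 0, -3.4, 0, 0, 0, 0, 0, 0, -3.4, 0, 0, 0, 0, 0, 0, 0, -2, 0, 0, 0, 0, 0, 0, -2, 0, 0, 0, 0, 0, 0, -1, 0, 0, 0, 0, 0, 0, 0, 0, 0, 0, 0, 0, 0, 0, 0],
  newtons=5,
)

```text
time: 16.73
position: [0.5572, 0.0093, 0.0819]
tool_rot: [0.716, 0.698, -0.0, -0.001]
ft_force: [-0.3, 0.3, -0.3]
grip_width: 0.0003
grip_force: 0.0
```

send_rows(
  increments=[0, 0, 0, 0, 0, -0.3, 0, 0, 0, 0, 0, 0, -0.3, 0, 0, 0, 0, 0, 0, -0.3, 0, 0, 0, 0, 0, 0, 0, 0],
)

```text
time: 17.07
position: [0.5574, 0.0094, 0.0732]
tool_rot: [0.716, 0.698, -0.0, -0.0]
ft_force: [-0.9, 0.3, -0.3]
grip_width: 0.0005
grip_force: 0.0
```

send_rows(
  increments=[0, 0, 0, 0, 0, -0.3, 0, 0, 0, 0, 0, 0, -0.2, 0, 0, 0, 0, 0, 0, 0, 0],
)

```text
time: 17.32
position: [0.5572, 0.0091, 0.0679]
tool_rot: [0.716, 0.698, -0.0, -0.0]
ft_force: [-0.3, 0.4, 0.3]
grip_width: 0.0003
grip_force: 0.0
```

send_rows(
  increments=[0, 0, 0, 0, 0, -0.3, 0, 0, 0, 0, 0, 0, -0.2, 0, 0, 0, 0, 0, 0, 0, 0],
)

```text
time: 17.57
position: [0.5571, 0.0091, 0.0628]
tool_rot: [0.716, 0.698, -0.0, -0.0]
ft_force: [-0.1, -0.4, -0.2]
grip_width: 0.0007
grip_force: 0.0
```

send_rows(
  increments=[0, 0, 0, 0, 0, -0.3, 0, 0, 0, 0, 0, 0, 0, 0],
)

```text
time: 17.73
position: [0.5572, 0.0091, 0.0598]
tool_rot: [0.716, 0.698, -0.0, -0.0]
ft_force: [-0.6, 0.4, -0.3]
grip_width: 0.0008
grip_force: 0.0
```

send_rows(
  increments=[0, 0, 0, 0, 0, -0.3, 0, 0, 0, 0, 0, 0, 0, 0],
)

```text
time: 17.9
position: [0.5572, 0.0091, 0.0568]
tool_rot: [0.716, 0.698, -0.0, -0.0]
ft_force: [0.8, 0.3, -0.8]
grip_width: 0.0006
grip_force: 0.0
```

send_rows(
  increments=[0, 0, 0, 0, 0, -0.2, 0, 0, 0, 0, 0, 0, 0, 0],
)

```text
time: 18.07
position: [0.5573, 0.0091, 0.0549]
tool_rot: [0.716, 0.698, -0.0, -0.0]
ft_force: [0.2, 0.4, -0.3]
grip_width: 0.0005
grip_force: 0.0
```

send_rows(
  increments=[0, 0, 0, 0, 0, -0.2, 0, 0, 0, 0, 0, 0, -0.15, 0, 0, 0, 0, 0, 0, 0, 0],
)

```text
time: 18.32
position: [0.5576, 0.009, 0.052]
tool_rot: [0.716, 0.698, 0.0, 0.0]
ft_force: [-0.2, -0.3, 1.9]
grip_width: 0.0007
grip_force: 1.0
```

send_rows(
  increments=[0, 0, 0, 0, 0, -0.15, 0, 0, 0, 0, 0, 0, 0, 0],
)

```text
time: 18.48
position: [0.5577, 0.0091, 0.0517]
tool_rot: [0.716, 0.698, 0.0, 0.0]
ft_force: [-1.8, 0.0, 11.2]
grip_width: 0.0003
grip_force: 5.5
```

send_rows(
  increments=[0, 0, 0, 0, 0, -0.15, 0, 0, 0, 0, 0, 0, 0, 0],
)

```text
time: 18.65
position: [0.5579, 0.0091, 0.0516]
tool_rot: [0.716, 0.698, 0.0, 0.001]
ft_force: [-4.6, -0.0, 21.0]
grip_width: 0.0003
grip_force: 9.9
```

The lid took 21 N without sinking, so the pot is bottomed out. I'll lift off clear of it.

send_rows(
  increments=[0, 0, 0, 0, 0, 0.6, 0, 0, 0, 0, 0, 0, 2, 0, 0, 0, 0, 0, 0, 3, 0, 0, 0, 0, 0, 0, 3, 0, 0, 0, 0, 0, 4, 0, 0, 0, 0, 0, 0, 4, 0, 0, 0, 0, 0, 0, 4, 0, 0, 0, 0, 0, 0, 4, 0, 0, 0, 0, 0, 0, 4, 0, 0, 0, 0, 0, 0, 4, 0, 0, 0, 0, 0, 0, 0, 0, 0, 0, 0, 0, 0, 0, 0, 0],
)

```text
time: 19.65
position: [0.5568, 0.2512, 0.1344]
tool_rot: [0.715, 0.699, -0.0, 0.0]
ft_force: [-0.3, -0.9, -0.8]
grip_width: 0.0005
grip_force: 0.0
```

```bash
python3 - <<'E'
from h import *
q=[];k=[]
for i in range(5):
    c=cam('top');P=pts(c);r=np.hypot(P[...,0]-.557,P[...,1]-.009); q.append(P[(r<.034)&(P[...,2]>.05)])
    k.append(P[(c['image'].min(2)>190)&(abs(P[...,0]-.56)<.075)&(P[...,1]>-.12)&(P[...,1]<-.05)])
for a in(np.vstack(q),np.vstack(k)):
    print(np.median(a,0),np.linalg.lstsq(np.c_[a[:,:2]-a[:,:2].mean(0),np.ones(len(a))],a[:,2],rcond=None)[0])
circ(c,270,304,.076,'pot')
E
```

```text
[0.5564666  0.00818007 0.07714712] [0.00439827 0.00939251 0.07713519]
[ 0.56294452 -0.08208807  0.03712308] [-0.00023702  0.00874473  0.03713588]
pot ((556.5305786132812, 9.251433372497559), 44.26982498168945) bbox mid [555.63410815   9.47393727] span [85.32310612 81.23240715]
```

The pot is level, settled and unchanged by the press, and the carton is flat in the bay. I'm handing in.

```bash
python3 -c "
from rig import robot
print(robot.hand_in())"
```

```text
the job is handed in; nothing more can be done
None
```

I handed in the job at about 20 s with the carton flat in the bay and the glue pot level and home in the well by my measurements; the hand-in returned no verdict.

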